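# Set the roll gap of a bench bead roller

## Robot

A 7-joint arm with a two-finger parallel gripper is mounted at the origin on the work surface. World frame = base frame: x ahead of the robot, y to its left, z up, the work surface at z = 0. Lengths are in m, angles in rad, forces in N, time in s.
With the tool pointing down it reaches from about 0.425 to 0.875 m from the base axis. Payload 4.7 kg.
Tool frame: the origin (TCP) lies on the centre line of the jaws, within the pads' length; the fingertips stand 22 mm ahead of it and the grasp point (between the pads) lies 3 mm ahead of it; z points along the fingers, y is the direction in which the jaws open and shut (so a half turn about z gives the same grasp; the last joint's range is limited). The gripper opens to 87 mm and grips with 3 to 60 N. Pads are 19 mm wide; open, the fingers measure 117 mm over their backs; the gripper's body (75 mm by 190 mm) begins 51 mm behind the grasp point.
Start: joints at [-1.218, 0.321, -0.07, 1.45, 0.023, 1.371, -0.057], TCP at [0.216, 0.613, 0.245] pointing down, gripper open.
Joint ranges: [-2.86, 2.86], [-0.3, 2.09], [-1.38, 1.24], [0.06, 2.45], [-1.56, 4.7], [0.09, 2.05], [-2.69, 2.69]. Speed limits (rad/s): [2.57, 2.57, 3.14, 3.14, 3.14, 3.14, 3.14].

## Interface

Orientations are given as a rotation vector (axis times angle).
In Python, from bench import ctrl, imaging, close_job, finder gives the robot as it stands. The module is installed in compiled form; this text tells all that it offers.
- The arm moves only by the shell command python3 -m jog 'ROWS' [FORCE]. ROWS is JSON, a list that holds one entry, the list of rows, each a list of 7 numbers: the shift along the tool's x, y, z in cm, then the turn, a rotation vector about the tool's x, y, z in degrees, then the finger opening in cm, from 0 to 8.7. In form: [[[dx, dy, dz, ax, ay, az, claw], ...]]. A call has 1 to 12 rows; each row shifts and turns the commanded pose from where the row before left it, along the tool's axes as they then stand; what a row does not reach is not made up. A row lasts 1/10 s, in which the tool goes at most 50 mm and 8.59 degrees, less where a joint would pass 70% of its speed; a pose out of reach is approached as far as the arm can. A call is refused whole if a number of a shift passes 5 or a number of a turn 8.59, either way. A call with a gripper value outside its range is refused whole. The fingers move at their own pace and stop on an object; FORCE is the grip in N (left out, the last holds). Time passes only in rows, so rows that do not move let the fingers close. It gives the time, the measured TCP pose, the force and the opening at its end, in the units of the state.
- ctrl.get_state(): the state, without advancing time (a new reading comes with each control period).
- imaging.get_image(name): name is "side" or "top" or "wrist"; returns a dict with "frame" (480x640x3 uint8, red, green, blue), "intrinsics" (3x3 intrinsics, pixels), "pose" (4x4, takes a point from camera to world coordinates). Camera axes: x right, y down, z forward; pixel columns grow to the right and rows downward; lengths in m; the calibration is good to about 2 mm. The wrist camera is an equidistant fisheye: a pixel r from the principal point sees the ray r / f radians off the axis. A picture is of the moment at which its call begins. There is no depth.
- close_job(): hands the job in, once; it reports no verdict.
Trained networks look in the newest picture that a camera, given by its name, has taken for a name from the list of things; names that differ only in an ending like _2 or _b are one class to them, and where a whole thing is asked for, a point or a joint stands for the part that bears it (a point fixed in the world has none). Each returns a list of dicts, best first, with "conf" (0 to 1); they miss things now and then, are a little off and sometimes report something else, mostly with a low value. They report only what shows in the picture. A call takes as long as a camera call.
- finder.trace(label, camera): "region" (480x640 bool, what is visible of it) and "point" ([row, column] as shares, 0 to 1, of the picture: columns of its width, rows of its height, amid what is visible of it).
- finder.spot_point(label, camera): "point" ([row, column] as shares, 0 to 1, of the picture: columns of its width, rows of its height: a listed point, or the origin of a listed thing).
The state is a dict: "time": time; "joint_positions": joint angles; "qd": joint speeds; "joint_torque": joint torques, N m; "position": TCP position; "tool_rot": TCP orientation; "ft_force": force on the tool from outside, world axes, zero at the start; "torque": the same for the moment, N m; "grip_width": opening from 0.0 (shut) to 1.0 (fully open).
Only numpy, scipy, OpenCV 4.12 (cv2) and the standard library are available. Lean on these libraries where they do the work, as an engineer would, in place of code of your own. Each camera call takes 0.05 s, during which the arm holds its last target. There are 200 camera calls.

## Task

Set the gap of the bead roller on the bench: wind its T-handle down (clockwise) until the two rolls just bottom on one another, gently, without forcing them, then back it off a quarter of a turn. Finally swing the lever of the lock nut clockwise until it is tight, leaving the T-handle where you set it and the things on the bench where they lie.

Things in the scene. Friction and masses are not known exactly. Their poses are not given: they have to be found in the camera images.
- t_grip (a point): Middle of the level T-handle on top of the bead roller's upright screw, half-way up its steel bar (90 mm long, 14 thick, 22 high, on a 12 mm neck clear for 16 mm below the bar). x runs along the bar, z up. It turns against a drag of 0.06 N m (held still, up to 0.12 either way); once the rolls touch, resistance climbs by 1 to 1.5 N m per rad; 0.5 N m over the drag forces them. It stays where left.
- upper_roll: The upper steel roll, a plain disc 55 mm across and 28 wide, axis level, 52 mm beside the screw; origin at its centre, z up. It moves up and down with the screw. The rolls touch when their centres are 55 mm apart in height.
- lower_roll: The lower steel roll, the same size, straight under the upper one; origin at its centre, z up. Its shaft sits in an eccentric bush, so that its height differs by up to 2 mm from one day to another; it does not move while the screw is turned.
- lever_knob (a point): The upright black plastic grip at the end of the lock nut's lever: 18 to 19 mm across, 42 mm high, at 105 mm from the screw's axis, on the robot's side of the machine. This point is on the grip's axis, 22 mm above its foot; z is up and x points straight away from the screw's axis.
- lock_lever (a joint): Angle of the lock nut's lever, in rad, growing clockwise as seen from above: 0 is slack, 1.35 is tight against its stop. It starts slack, between 0 and 0.35, turns against a drag of about 0.2 N m and stays where it is left.
- screw_axis (a point): Top of the yoke's steel boss, on the upright axis about which T-handle and lock lever turn; z up, y along the shafts towards the rolls. Clockwise from above lowers the T-handle and the upper roll, 8 mm to the full turn; anticlockwise raises them. They start 1.1 to 3.5 rad of turning above bottom. The lock nut's hub, 40 mm across, reaches 13 mm above this point.

How it is judged:
On the way, in this order (a step that is already met when the one before it is completed fails the run):
1. the T-handle has been wound down until the rolls bear on one another (contact force between upper_roll and lower_roll above 40 N), for 0.2 s.
2. the T-handle has been backed off by a quarter of a turn and let go, the lock nut still slack (z of upper_roll in the frame of lower_roll between 0.0563 and 0.0574 m and contact force between the fingers and upper_roll below 0.1 N and value of joint lock_lever below 0.6 rad), for 0.2 s.
At the end, for the whole second after the job is handed in: The T-handle stands a quarter of a turn (within about 20 degrees) back from where the rolls bottomed, so that they are 1.3 to 2.4 mm apart, and the lock nut's lever is within 0.1 rad of its tight stop (z of upper_roll in the frame of lower_roll between 0.0563 and 0.0574 m and value of joint lock_lever above 1.25 rad); the robot touches nothing.
It fails at once if the rolls are forced on one another (over 400 N between them, about 0.5 N m at the T-handle) (contact force between upper_roll and lower_roll above 400 N).
It fails at once if a thing lying on the bench is pushed about (over 3 cm) (distance of any of sheet_blank, spanner, spare_roll, hammer, file, try_square, air_drill, rivet_tin from where it was at the start of the episode above 0.03 m).
It also fails if it takes over 67 s, if anything falls off the work surface, if the arm or the gripper's body presses on something with over 40 N, if the wrist force passes 120 N, or if a joint passes its speed limit or range.

## Working session

There is one attempt and no reset: what is moved stays moved. The work goes in short steps, Python scripts to look and compute and a shell command to move; the robot and the scene stay as the last step left them, time stands still between calls to the robot, and variables do not carry over. Pictures are saved under pics/ and viewed, about 8 in all and at most 12, crops included, and the job is handed in when it is done.

```bash
mkdir -p pics; cat > h.py <<'E'
import numpy as np, cv2
from scipy.spatial.transform import Rotation as R
from bench import ctrl, imaging, finder
def ray(im,p):
    v,u=p[0]*480,p[1]*640; K=np.array(im["intrinsics"]);T=np.array(im["pose"])
    d=np.linalg.inv(K)@[u,v,1]; d=T[:3,:3]@d; return T[:3,3],d/np.linalg.norm(d)
def fray(im,p):
    v,u=p[0]*480,p[1]*640; K=np.array(im["intrinsics"]);T=np.array(im["pose"])
    a=np.array([(u-K[0,2])/K[0,0],(v-K[1,2])/K[1,1]]);r=np.linalg.norm(a)+1e-9
    d=T[:3,:3]@np.array([*(a/r*np.sin(r)),np.cos(r)]); return T[:3,3],d
def tri(rs):
    A=0;b=0
    for o,d in rs:
        P=np.eye(3)-np.outer(d,d);A=A+P;b=b+P@o
    x=np.linalg.solve(A,b); return x,[np.linalg.norm((np.eye(3)-np.outer(d,d))@(x-o)) for o,d in rs]
def save(im,n): cv2.imwrite("pics/"+n,cv2.cvtColor(im["frame"],cv2.COLOR_RGB2BGR))
def atz(r,z): o,d=r; return o+d*(z-o[2])/d[2]
E
python3 - <<'E'
from h import *
I={}
for c in("side","top","wrist"):
    I[c]=imaging.get_image(c); save(I[c],c+"0.png"); print(c,np.round(I[c]["pose"],3).tolist(),np.round(I[c]["intrinsics"][0],1))
for n in("t_grip","upper_roll","lower_roll","lever_knob","screw_axis"):
    rs=[]
    for c in("side","top"):
        r=finder.spot_point(n,c); print(n,c,[(round(q["conf"],2),np.round(np.array(q["point"])*[480,640],1).tolist()) for q in r[:2]])
        if r: rs.append(ray(I[c],r[0]["point"]))
    if len(rs)==2: print(*tri(rs))
s=ctrl.get_state();print(s)
E
```

```text
side [[0.835, -0.383, 0.396, 0.276], [-0.55, -0.555, 0.624, -0.418], [-0.02, -0.739, -0.674, 0.696], [0.0, 0.0, 0.0, 1.0]] [527.7   0.  314.6]
top [[0.013, -0.992, 0.122, 0.496], [-0.999, -0.008, 0.039, 0.009], [-0.037, -0.122, -0.992, 0.943], [0.0, 0.0, 0.0, 1.0]] [539.3   0.  309.6]
wrist [[0.333, 0.907, 0.257, 0.146], [0.943, -0.32, -0.093, 0.638], [-0.002, 0.274, -0.962, 0.384], [0.0, 0.0, 0.0, 1.0]] [371.6   0.  312.5]
t_grip side [(0.72, [204.5, 382.8])]
t_grip top [(0.92, [205.4, 362.5]), (0.43, [216.1, 322.6])]
[ 0.61956153 -0.03174873  0.28392983] [np.float64(0.0024139250628049808), np.float64(0.0024139250628049465)]
upper_roll side [(0.89, [253.9, 357.4])]
upper_roll top [(0.82, [217.1, 324.0]), (0.26, [226.3, 322.6])]
[0.62428362 0.01791127 0.15655449] [np.float64(0.0014312221224629638), np.float64(0.001431222122462902)]
lower_roll side []
lower_roll top [(0.43, [223.9, 323.7])]
lever_knob side [(0.59, [273.7, 348.3])]
lever_knob top [(0.76, [280.6, 402.1])]
[ 0.52899751 -0.08342843  0.25819066] [np.float64(0.0030576321074243487), np.float64(0.0030576321074243604)]
screw_a
[... 163 characters left out ...]
473635361829273)]
{'time': 0.65, 'joint_positions': array([-1.21790578,  0.32096057, -0.0701012 ,  1.45049394,  0.02260082,
        1.37078988, -0.0568423 ]), 'qd': array([ 0.00091768, -0.00229291,  0.00015721, -0.00069989, -0.00026275,
        0.00138828, -0.00177778]), 'joint_torque': array([-4.60973406e-04, -4.90872860e+01, -4.02717451e-01, -3.12659168e+01,
       -6.35163090e-02,  3.36649816e-02,  2.84214286e-05]), 'position': array([0.21605543, 0.6130675 , 0.24461521]), 'tool_rot': array([5.29497753e-01, 3.09658193e+00, 1.98778936e-04]), 'ft_force': array([-0.18681899,  0.33388387,  0.21704372]), 'torque': array([ 0.00085193, -0.04354402,  0.02995546]), 'grip_width': 0.9960454647098025}
```

View pics/side0.png

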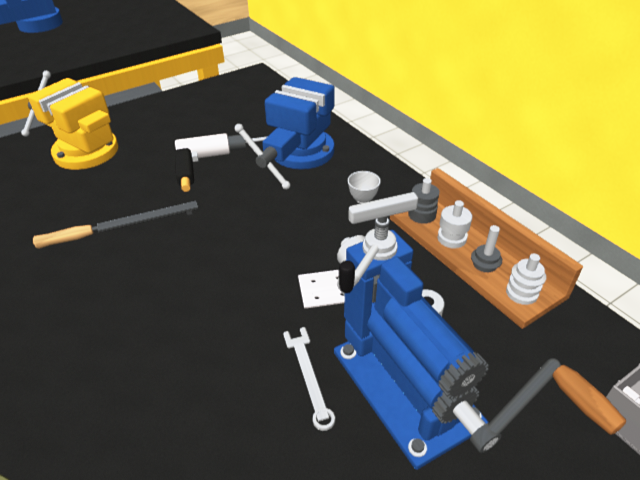

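View pics/top0.png

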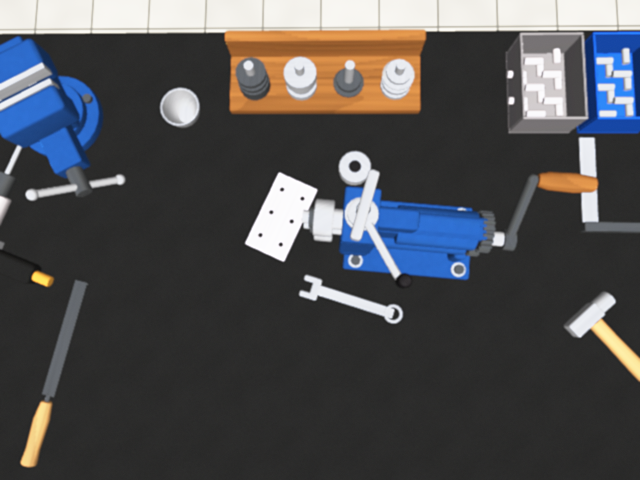

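The side view shows the bar's middle at about (383,205) and the knob at (347,275). In the top view the bar runs from (374,172) to (355,237), with the knob at (403,281). The networks agree with both. I'll raise the tool and move over.

```bash
python3 -m jog '[[[0,0,-5,0,0,0,8.7],[0,0,-5,0,0,0,8.7],[0,0,-5,0,0,0,8.7],[-3.7,-2.97,0,0,0,0,8.7],[-3.7,-2.97,0,0,0,0,8.7],[-3.7,-2.97,0,0,0,0,8.7],[-3.7,-2.97,0,0,0,0,8.7],[-3.7,-2.97,0,0,0,0,8.7],[-3.7,-2.97,0,0,0,0,8.7],[-3.7,-2.97,0,0,0,0,8.7],[-3.7,-2.97,0,0,0,0,8.7],[-3.7,-2.97,0,0,0,0,8.7]]]' 20
python3 - <<'E'
from h import *
s=ctrl.get_state();print(s["joint_positions"],s["position"],R.from_rotvec(s["tool_rot"]).as_matrix().round(3).tolist())
E
```

```text
time: 1.85
position: [0.442, 0.2484, 0.395]
tool_rot: [0.529, 3.096, 0.002]
ft_force: [1.0, 1.0, -0.5]
grip_width: 0.999
[-0.80571556 -0.02283267  0.23724009  1.54513811  0.00504646  1.61749935
  0.66376643] [0.4419842  0.24839707 0.39497368] [[-0.943, 0.332, 0.001], [0.332, 0.943, 0.001], [-0.0, 0.001, -1.0]]
```

```bash
python3 -m jog '[[[-3.71,-2.94,0,0,0,0,8.7],[-3.71,-2.94,0,0,0,0,8.7],[-3.71,-2.94,0,0,0,0,8.7],[-3.71,-2.94,0,0,0,0,8.7],[-3.71,-2.94,0,0,0,0,8.7],[-3.71,-2.94,0,0,0,0,8.7],[-3.71,-2.94,0,0,0,0,8.7],[0,0,0,0,0,0,8.7],[0,0,0,0,0,0,8.7]]]'
cat > look.py <<'E'
from h import *
import sys
n=sys.argv[1]
s=ctrl.get_state();M=R.from_rotvec(s["tool_rot"]).as_matrix();p=s["position"]
print("q",s["joint_positions"].round(3),"p",p.round(4),"toolx deg",np.degrees(np.arctan2(M[1,0],M[0,0])).round(1))
I={c:imaging.get_image(c) for c in("side","top","wrist")}; save(I["wrist"],n)
for l in sys.argv[2:]:
    rs={}
    for c in I:
        r=finder.spot_point(l,c)
        if r and r[0]["conf"]>.4: rs[c]=(fray if c=="wrist" else ray)(I[c],r[0]["point"]); print(l,c,round(r[0]["conf"],2),np.round(np.array(r[0]["point"])*[480,640]))
    if len(rs)>1:
        x,e=tri(list(rs.values()));print(l,x.round(4),np.round(e,4),"tool delta cm",(M.T@(x-p)*100).round(2))
for c,f in(("top",ray),("wrist",fray)):
    r=finder.trace("t_grip",c)
    if r:
        m=r[0]["region"]; ys,xs=np.nonzero(m); 
        b=cv2.fitLine(np.c_[xs,ys].astype(np.float32),cv2.DIST_L2,0,.01,.01).ravel()
        t=((np.c_[xs,ys]-b[2:])@b[:2]); q=[b[2:]+b[:2]*t.min(),b[2:]+b[:2]*t.max()]
        w=[atz(f(I[c],[a[1]/480,a[0]/640]),0.295) for a in q]; d=w[1]-w[0]
        print("bar",c,r[0]["conf"],np.round(q),np.round(w,4).tolist(),"ang",np.degrees(np.arctan2(d[1],d[0])).round(1),"len",np.linalg.norm(d).round(4))
E
python3 look.py w1.png t_grip lever_knob upper_roll screw_axis
```

```text
time: 2.75
position: [0.618, -0.0314, 0.3941]
tool_rot: [-0.534, -3.095, 0.001]
ft_force: [0.1, 0.5, -0.1]
grip_width: 0.996
q [-0.424  0.247  0.551  1.288 -0.128  1.642  1.333] p [ 0.618  -0.0314  0.3941] toolx deg 160.4
t_grip side 0.57 [208. 382.]
t_grip wrist 0.62 [256. 307.]
t_grip [ 0.6212 -0.0334  0.2802] [0.0013 0.0013] tool delta cm [-0.38 -0.07 11.39]
lever_knob side 0.87 [276. 348.]
lever_knob wrist 0.72 [156. 205.]
lever_knob [ 0.5297 -0.0846  0.255 ] [0.001 0.001] tool delta cm [ 6.52 -7.96 13.91]
upper_roll side 0.91 [255. 358.]
upper_roll wrist 0.61 [206. 356.]
upper_roll [0.626  0.0167 0.1546] [0.0005 0.0005] tool delta cm [ 0.84  4.83 23.95]
screw_axis side 0.81 [245. 378.]
screw_axis wrist 0.62 [205. 357.]
screw_axis [0.6349 0.0084 0.1748] [0.0162 0.0162] tool delta cm [-0.27  4.33 21.92]
bar wrist 0.95 [[302. 191.]
 [311. 315.]] [[0.5755, -0.0205, 0.295], [0.6617, -0.0446, 0.295]] ang -15.6 len 0.0895
```

View pics/w1.png

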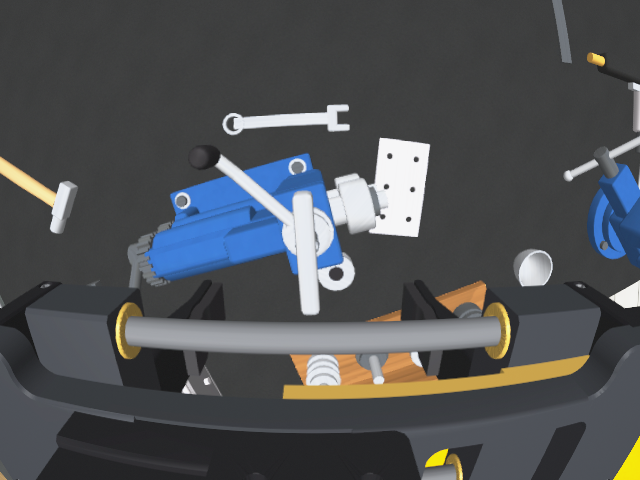

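The wrist view shows the bar from (302,191) to (311,315), square between the jaws about 4° off, with nothing under the fingers. I'll descend and grip.

```bash
python3 -m jog '[[[-0.18,-0.05,2.5,0,0,-4,8.7],[0,0,3,0,0,0,8.7],[0,0,3,0,0,0,8.7],[0,0,2.2,0,0,0,8.7],[0,0,0,0,0,0,8.7]]]' 20
python3 -m jog '[[[0,0,0,0,0,0,2],[0,0,0,0,0,0,1],[0,0,0,0,0,0,0.5],[0,0,0,0,0,0,0.5],[0,0,0,0,0,0,0.5],[0,0,0,0,0,0,0.5],[0,0,0,0,0,0,0.5],[0,0,0,0,0,0,0.5]]]' 25
python3 - <<'E'
from h import *
s=ctrl.get_state();print(s["joint_positions"].round(3),s["ft_force"],s["torque"],s["grip_width"]*87)
save(imaging.get_image("side"),"s2.png")
E
```

```text
time: 4.1
position: [0.6175, -0.0309, 0.284]
tool_rot: [-0.42, -3.107, 0.002]
ft_force: [1.0, -0.3, -1.6]
grip_width: 1.0
time: 4.9
position: [0.6194, -0.0312, 0.2876]
tool_rot: [0.421, 3.113, 0.0]
ft_force: [1.0, -0.1, 0.2]
grip_width: 0.356
[-0.425  0.257  0.531  1.484 -0.131  1.436  1.411] [ 1.03153351 -0.09199743  0.15651391] [ 0.00051236 -0.01987275 -0.0226505 ] 30.959791537590444
```

View pics/s2.png

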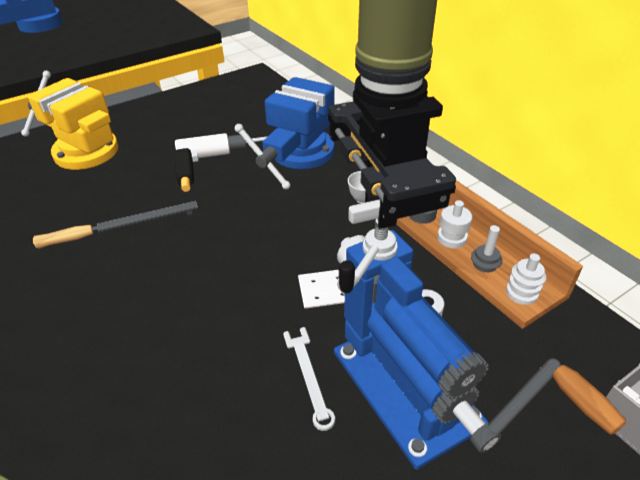

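The fingers straddle the bar at (380,210) and are still closing, so I'll let them finish.

```bash
python3 -m jog '[[[0,0,0,0,0,0,0.5],[0,0,0,0,0,0,0.5],[0,0,0,0,0,0,0.5],[0,0,0,0,0,0,0.5],[0,0,0,0,0,0,0.5],[0,0,0,0,0,0,0.5]]]' 25
cat > st.py <<'E'
from h import *
s=ctrl.get_state();M=R.from_rotvec(s["tool_rot"]).as_matrix()
print("q7",s["joint_positions"][6].round(3),"p",s["position"].round(4),"toolx",np.degrees(np.arctan2(M[1,0],M[0,0])).round(2),"F",s["ft_force"].round(1),"T",s["torque"].round(3),"w",(s["grip_width"]*87).round(1))
E
python3 st.py
```

```text
time: 5.55
position: [0.6188, -0.0335, 0.2875]
tool_rot: [-0.424, -3.112, 0.004]
ft_force: [-2.4, -5.1, 0.9]
grip_width: 0.157Traceback (most recent call last):
  File "st.py", line 3, in <module>
    print("q7",s["joint_positions"][6].round(3),"p",s["position"].round(4),"toolx",np.degrees(np.arctan2(M[1,0],M[0,0])).round(2),"F",s["ft_force"].round(1),"T",s["torque"].round(3),"w",(s["grip_width"]*87).round(1))
                                                                                                                                                                                          ^^^^^^^^^^^^^^^^^^^^^^^^^^
AttributeError: 'float' object has no attribute 'round'
```

```bash
sed -i 's/(s\["grip_width"\]\*87).round(1)/round(s["grip_width"]*87,1)/' st.py; python3 st.py
python3 -m jog '[[[-0.0,-0.15,0,0,0,0,0.5],[0,0,0,0,0,0,0.5]]]'; python3 st.py
python3 -m jog '[[[0,0,0.011,0,0,5,0.5],[0,0,0.011,0,0,5,0.5],[0,0,0.011,0,0,5,0.5],[0,0,0.011,0,0,5,0.5]]]'; python3 st.py
```

```text
q7 1.411 p [ 0.6188 -0.0335  0.2875] toolx 164.47 F [-2.4 -5.1  0.9] T [-1.091  0.476  0.018] w 13.7
time: 5.75
position: [0.6187, -0.0336, 0.2875]
tool_rot: [-0.423, -3.113, 0.001]
ft_force: [-2.0, -4.0, 1.4]
grip_width: 0.159
q7 1.413 p [ 0.6187 -0.0336  0.2875] toolx 164.53 F [-2.  -4.   1.4] T [-0.909  0.339  0.022] w 13.8
time: 6.15
position: [0.619, -0.033, 0.2871]
tool_rot: [0.961, 2.991, -0.001]
ft_force: [-0.7, -3.3, 0.1]
grip_width: 0.158
q7 1.07 p [ 0.619  -0.033   0.2871] toolx 144.38 F [-0.7 -3.3  0.1] T [-0.765  0.165  0.012] w 13.7
```

```bash
python3 -m jog '[[[0,0,0.011,0,0,5,0.5],[0,0,0.011,0,0,5,0.5],[0,0,0.011,0,0,5,0.5],[0,0,0.011,0,0,5,0.5],[0,0,0.011,0,0,5,0.5],[0,0,0.011,0,0,5,0.5],[0,0,0.011,0,0,5,0.5]]]' >/dev/null; python3 st.py
for i in 1 2 3; do python3 -m jog '[[[0,0,0.011,0,0,5,0.5]]]' >/dev/null; python3 st.py; done
```

```text
q7 0.478 p [ 0.6199 -0.0322  0.2863] toolx 109.42 F [ 1.8 -2.  -1.9] T [-0.575 -0.38   0.107] w 13.8
q7 0.394 p [ 0.62   -0.0321  0.2862] toolx 104.43 F [ 2.5 -2.2 -2.3] T [-0.622 -0.46   0.079] w 13.8
q7 0.31 p [ 0.6202 -0.0321  0.2861] toolx 99.43 F [ 2.6 -2.2 -1.2] T [-0.625 -0.473  0.057] w 13.8
q7 0.226 p [ 0.6203 -0.0321  0.286 ] toolx 94.44 F [ 4.1 -2.4 -1.2] T [-0.654 -0.645  0.091] w 13.7
```

```bash
echo 'import sys; sys.exit(bool(s["torque"][2]>float(sys.argv[1])))' >> st.py
g(){ python3 st.py 0.18; }
python3 -m jog '[[[0,0,0.011,0,0,5,0.5]]]' >/dev/null; g && 
python3 -m jog '[[[0,0,0.011,0,0,5,0.5]]]' >/dev/null; g && 
python3 -m jog '[[[0,0,0.011,0,0,5,0.5]]]' >/dev/null; g && 
python3 -m jog '[[[0,0,0.011,0,0,5,0.5]]]' >/dev/null; g && 
python3 -m jog '[[[0,0,0.011,0,0,5,0.5]]]' >/dev/null; g && 
python3 -m jog '[[[0,0,0.011,0,0,5,0.5]]]' >/dev/null; g && 
python3 -m jog '[[[0,0,0.011,0,0,5,0.5]]]' >/dev/null; g && 
python3 -m jog '[[[0,0,0.011,0,0,5,0.5]]]' >/dev/null; g
```

```text
q7 0.141 p [ 0.6205 -0.032   0.2859] toolx 89.44 F [ 4.  -1.8 -2.3] T [-0.706 -0.704  0.066] w 13.9
q7 0.057 p [ 0.6206 -0.0321  0.2857] toolx 84.44 F [ 4.5 -2.6 -2.8] T [-0.712 -0.848  0.079] w 13.7
q7 -0.027 p [ 0.6208 -0.0321  0.2857] toolx 79.44 F [ 5.8 -2.7 -3.8] T [-0.727 -0.867  0.031] w 13.6
q7 -0.11 p [ 0.6209 -0.0321  0.2855] toolx 74.44 F [ 4.9 -3.  -2.8] T [-0.671 -0.973  0.055] w 13.5
q7 -0.194 p [ 0.6211 -0.0321  0.2855] toolx 69.44 F [ 6.2 -3.1 -3.2] T [-0.742 -1.087  0.093] w 13.7
q7 -0.278 p [ 0.6212 -0.0322  0.2853] toolx 64.44 F [ 6.4 -3.1 -3.4] T [-0.733 -1.249  0.037] w 13.7
q7 -0.361 p [ 0.6213 -0.0323  0.2852] toolx 59.44 F [ 6.8 -3.4 -4.2] T [-0.784 -1.297  0.044] w 13.8
q7 -0.445 p [ 0.6215 -0.0324  0.2851] toolx 54.44 F [ 7.5 -3.1 -4.7] T [-0.801 -1.374  0.015] w 14.1
```

```bash
g(){ python3 st.py 0.18; }
python3 -m jog '[[[0.05,0.25,0,0,0,0,0.5],[0,0,0,0,0,0,0.5]]]' >/dev/null; g && 
python3 -m jog '[[[0,0,0.013,0,0,5,0.5]]]' >/dev/null; g && 
python3 -m jog '[[[0,0,0.013,0,0,5,0.5]]]' >/dev/null; g && 
python3 -m jog '[[[0,0,0.013,0,0,5,0.5]]]' >/dev/null; g && 
python3 -m jog '[[[0,0,0.013,0,0,5,0.5]]]' >/dev/null; g && 
python3 -m jog '[[[0,0,0.013,0,0,5,0.5]]]' >/dev/null; g && 
python3 -m jog '[[[0,0,0.013,0,0,5,0.5]]]' >/dev/null; g
python3 - <<'E'
from h import *
im=imaging.get_image("side"); f=im["frame"][180:380,280:480]; cv2.imwrite("pics/s3.png",cv2.resize(cv2.cvtColor(f,cv2.COLOR_RGB2BGR),(800,800))[:600])
E
```

```text
q7 -0.437 p [ 0.6219 -0.0326  0.2851] toolx 54.69 F [ 1.7 -1.1 -1.1] T [-0.228 -0.299 -0.076] w 13.9
q7 -0.521 p [ 0.622  -0.0327  0.285 ] toolx 49.61 F [ 2.9 -0.2 -0.8] T [-0.368 -0.502  0.035] w 13.9
q7 -0.606 p [ 0.6221 -0.0328  0.2848] toolx 44.51 F [ 3.3 -0.7 -2. ] T [-0.41  -0.559  0.1  ] w 13.7
q7 -0.689 p [ 0.6223 -0.0329  0.2848] toolx 39.5 F [ 3.4 -1.7 -2.6] T [-0.429 -0.625  0.021] w 13.6
q7 -0.772 p [ 0.6223 -0.0331  0.2846] toolx 34.49 F [ 4.1 -2.6 -1.9] T [-0.538 -0.668  0.09 ] w 13.9
q7 -0.854 p [ 0.6224 -0.0332  0.2845] toolx 29.5 F [ 4.4 -1.7 -1.6] T [-0.544 -0.68   0.159] w 14.1
q7 -0.937 p [ 0.6225 -0.0334  0.2844] toolx 24.51 F [ 4.3 -3.1 -2.5] T [-0.601 -0.73   0.299] w 13.6
```

View pics/s3.png

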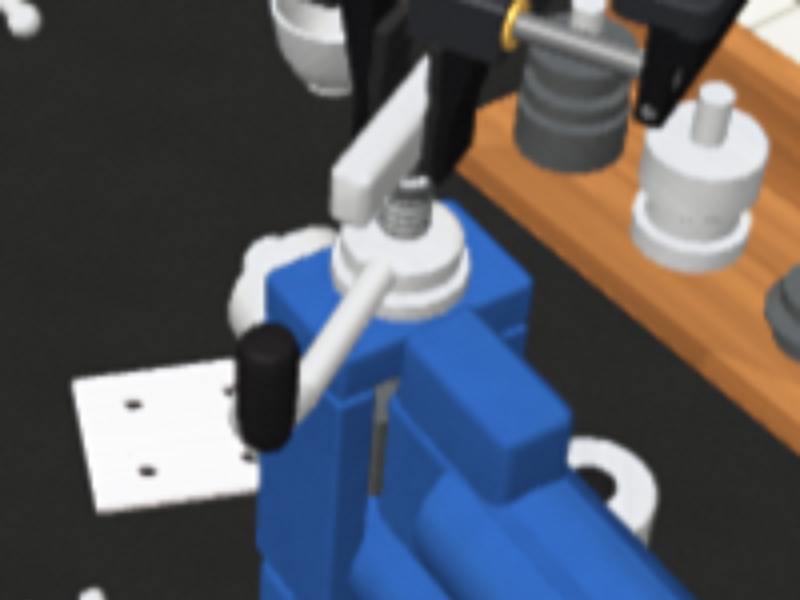

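The bar has turned with the tool, and torque climbs over the last two steps (0.09, 0.16, 0.30), so the rolls are touching. I'll hold still to confirm.

```bash
python3 -m jog '[[[0,0,0,0,0,0,0.5],[0,0,0,0,0,0,0.5]]]' >/dev/null; python3 st.py
python3 -m jog '[[[0,0,0,0,0,0,0.5]]]' >/dev/null; python3 st.py 1
python3 -m jog '[[[0,0,0,0,0,0,0.5]]]' >/dev/null; python3 st.py 1
```

```text
q7 -0.932 p [ 0.6224 -0.0334  0.2844] toolx 24.79 F [ 4.5 -2.1 -3.1] T [-0.574 -0.936  0.191] w 13.9
q7 -0.932 p [ 0.6224 -0.0333  0.2844] toolx 24.8 F [ 4.5 -2.5 -2.5] T [-0.529 -0.874  0.165] w 13.4
q7 -0.932 p [ 0.6225 -0.0334  0.2845] toolx 24.8 F [ 5.3 -2.  -3.2] T [-0.624 -0.938  0.105] w 13.9Traceback (most recent call last):
  File "st.py", line 4, in <module>
    import sys; sys.exit(bool(s["torque"][2]>float(sys.argv[1])))
                                                   ~~~~~~~~^^^
IndexError: list index out of range
```

```bash
python3 -m jog '[[[0,0,0.007,0,0,3,0.5]]]' >/dev/null; python3 st.py 1
python3 -m jog '[[[0,0,0.007,0,0,3,0.5]]]' >/dev/null; python3 st.py 1;python3 -m jog '[[[0,0,0,0,0,0,0.5]]]' >/dev/null; python3 st.py 1
python3 -m jog '[[[0,0,0,0,0,0,0.5]]]' >/dev/null; python3 st.py 1;python3 -m jog '[[[0,0,0,0,0,0,0.5]]]' >/dev/null; python3 st.py 1
```

```text
q7 -0.982 p [ 0.6225 -0.0335  0.2844] toolx 21.76 F [ 5.  -2.9 -3. ] T [-0.632 -0.936  0.318] w 13.8
q7 -1.032 p [ 0.6225 -0.0335  0.2843] toolx 18.71 F [ 4.9 -3.  -2.6] T [-0.741 -0.96   0.438] w 13.6
q7 -1.031 p [ 0.6225 -0.0336  0.2844] toolx 18.76 F [ 5.3 -2.1 -2.3] T [-0.634 -0.92   0.393] w 13.3
q7 -1.03 p [ 0.6225 -0.0335  0.2843] toolx 18.82 F [ 4.8 -2.9 -3.3] T [-0.646 -0.944  0.332] w 13.9
q7 -1.03 p [ 0.6225 -0.0335  0.2843] toolx 18.82 F [ 5.3 -3.  -3. ] T [-0.637 -0.913  0.327] w 13.5
```

The rolls bear on each other at about 0.33 N m. Fitting the torque puts first touch near toolx 33.7°, so I'll back off to about 120°.

```bash
python3 -m jog '[[[0,0,-0.011,0,0,-5,0.5],[0,0,-0.011,0,0,-5,0.5],[0,0,-0.011,0,0,-5,0.5],[0,0,-0.011,0,0,-5,0.5],[0,0,-0.011,0,0,-5,0.5],[0,0,-0.011,0,0,-5,0.5],[0,0,-0.011,0,0,-5,0.5],[0,0,-0.011,0,0,-5,0.5],[0,0,-0.011,0,0,-5,0.5],[0,0,-0.011,0,0,-5,0.5]]]' >/dev/null; python3 st.py 1
python3 -m jog '[[[0,0,-0.011,0,0,-5,0.5],[0,0,-0.011,0,0,-5,0.5],[0,0,-0.011,0,0,-5,0.5],[0,0,-0.011,0,0,-5,0.5],[0,0,-0.011,0,0,-5,0.5],[0,0,-0.011,0,0,-5,0.5],[0,0,-0.011,0,0,-5,0.5],[0,0,-0.011,0,0,-5,0.5],[0,0,-0.011,0,0,-5,0.5],[0,0,-0.011,0,0,-5,0.5],[0,0,0,0,0,-1,0.5]]]' >/dev/null; python3 st.py 1
python3 -m jog '[[[0,0,0,0,0,0,0.5]]]' >/dev/null; python3 st.py 1
```

```text
q7 -0.198 p [ 0.6215 -0.0324  0.2854] toolx 69.0 F [ 1.3 -0.9 -1.9] T [-0.201 -0.265 -0.076] w 13.9
q7 0.656 p [ 0.62   -0.0326  0.2864] toolx 119.81 F [-3.6  1.1  1.9] T [ 0.041  0.938 -0.102] w 13.7
q7 0.653 p [ 0.6201 -0.0326  0.2864] toolx 119.64 F [-5.4  0.7  2.5] T [0.147 1.177 0.105] w 13.7
```

```bash
python3 -m jog '[[[0,-0.2,0,0,0,0,0.5],[0,0,0,0,0,0,0.5]]]' >/dev/null; python3 st.py 1
python3 -m jog '[[[0,0,0,0,0,0,4],[0,0,0,0,0,0,4],[0,0,0,0,0,0,4],[0,0,0,0,0,0,4],[0,0,0,0,0,0,4],[0,0,0,0,0,0,4]]]' >/dev/null; python3 st.py 1
```

```text
q7 0.653 p [ 0.6198 -0.0328  0.2864] toolx 119.66 F [-1.2  3.9 -1. ] T [0.75  0.384 0.003] w 13.6
q7 0.653 p [ 0.6196 -0.0349  0.2864] toolx 119.58 F [0.6 0.8 0.3] T [-0.057  0.04   0.056] w 39.5
```

```bash
python3 -m jog '[[[0,0,-3,0,0,0,4],[0,0,-4,0,0,0,4],[0,0,-4,0,0,0,4],[0,0,0,0,0,0,4],[0,0,0,0,0,0,4]]]'; python3 look.py w2.png t_grip lever_knob upper_roll lower_roll screw_axis
```

```text
time: 13.2
position: [0.6199, -0.035, 0.3973]
tool_rot: [1.58, 2.713, 0.002]
ft_force: [0.1, 1.1, -1.3]
grip_width: 0.457
q [-0.483  0.259  0.641  1.281 -0.155  1.648  0.646] p [ 0.6199 -0.035   0.3973] toolx deg 119.6
t_grip side 0.98 [208. 382.]
t_grip wrist 0.6 [249. 316.]
t_grip [ 0.6215 -0.0334  0.2792] [0.001 0.001] tool delta cm [ 0.07  0.19 11.81]
lever_knob side 0.92 [277. 348.]
lever_knob wrist 0.96 [235. 183.]
lever_knob [ 0.5282 -0.0849  0.2548] [0.0023 0.0023] tool delta cm [  0.21 -10.47  14.23]
upper_roll side 0.77 [251. 353.]
upper_roll wrist 0.56 [175. 343.]
upper_roll [0.6222 0.0185 0.1632] [0.0038 0.0038] tool delta cm [ 4.56  2.79 23.41]
screw_axis side 0.58 [245. 378.]
screw_axis wrist 0.96 [229. 311.]
screw_axis [ 0.6184 -0.0354  0.2191] [0.001 0.001] tool delta cm [ 0.06 -0.19 17.82]
bar wrist 0.96 [[315. 308.]
 [315. 185.]] [[0.641, -0.0689, 0.295], [0.598, 0.0071, 0.295]] ang 119.5 len 0.0873
```

View pics/w2.png

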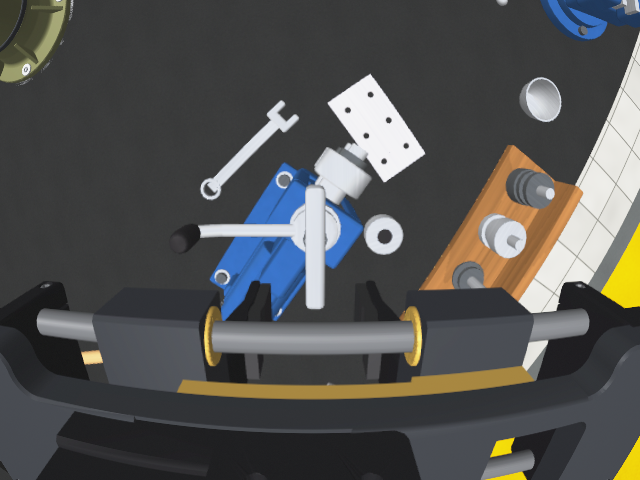

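The bar sits at (315,185)–(315,308), i.e. 119.5°, so it did not slip. The knob is at (183,237), 210° about the screw axis. I'll move above it and turn so the jaws straddle it tangentially.

```bash
python3 -m jog '[[[0.07,-3.5,0,0,0,0,5],[0.07,-3.5,0,0,0,0,5],[0.07,-3.5,0,0,0,0,5]]]' >/dev/null
python3 -m jog '[[[0,0,0,0,0,-8.2,5],[0,0,0,0,0,-8.2,5],[0,0,0,0,0,-8.2,5],[0,0,0,0,0,-8.2,5],[0,0,0,0,0,-8.2,5],[0,0,0,0,0,-8.2,5],[0,0,0,0,0,-8.2,5],[0,0,0,0,0,-8.2,5],[0,0,0,0,0,-8.2,5],[0,0,0,0,0,-8.2,5],[0,0,0,0,0,-8,5],[0,0,0,0,0,0,5]]]'; python3 look.py w3.png lever_knob t_grip
```

```text
time: 15.7
position: [0.5272, -0.0848, 0.3965]
tool_rot: [-0.803, 3.037, 0.0]
ft_force: [0.2, 0.5, -0.0]
grip_width: 0.577
q [-0.491  0.032  0.624  1.494 -0.019  1.621  2.219] p [ 0.5272 -0.0848  0.3965] toolx deg -150.4
lever_knob side 0.85 [277. 347.]
lever_knob top 0.87 [280. 403.]
lever_knob wrist 0.76 [240. 310.]
lever_knob [ 0.5291 -0.0844  0.2545] [0.0011 0.0024 0.0014] tool delta cm [-0.18 -0.06 14.2 ]
t_grip side 0.64 [205. 382.]
t_grip top 0.6 [204. 363.]
t_grip wrist 0.97 [370. 312.]
t_grip [ 0.6204 -0.0323  0.282 ] [0.0011 0.0009 0.0013] tool delta cm [-10.69  -0.04  11.45]
bar top 0.66 [[333. 223.]
 [397. 187.]] [[0.5931, 0.0064, 0.295], [0.6384, -0.0711, 0.295]] ang -59.7 len 0.0897
bar wrist 0.69 [[255. 369.]
 [365. 368.]] [[0.6333, -0.0769, 0.295], [0.5905, -0.0017, 0.295]] ang 119.7 len 0.0865
```

View pics/w3.png

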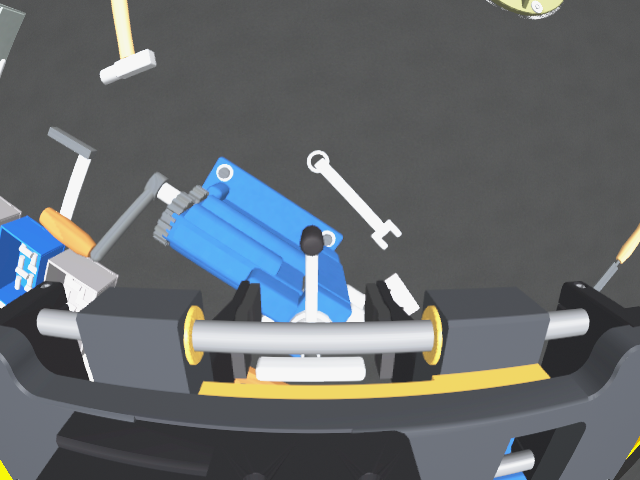

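The knob at (312,241) is centred between the open jaws. I'll descend and close lightly.

```bash
python3 -m jog '[[[-0.15,-0.05,3.1,0,0,0,5],[0,0,4,0,0,0,5],[0,0,4,0,0,0,5],[0,0,2,0,0,0,5],[0,0,0,0,0,0,5]]]' 10 >/dev/null; python3 st.py 1
python3 -m jog '[[[0,0,0,0,0,0,1.2],[0,0,0,0,0,0,1.2],[0,0,0,0,0,0,1.2],[0,0,0,0,0,0,1.2],[0,0,0,0,0,0,1.2],[0,0,0,0,0,0,1.2],[0,0,0,0,0,0,1.2],[0,0,0,0,0,0,1.2],[0,0,0,0,0,0,1.2]]]' 10 >/dev/null; python3 st.py 1
```

```text
q7 2.234 p [ 0.5268 -0.084   0.2623] toolx -150.42 F [-0.2  0.3 -0.8] T [0.102 0.029 0.033] w 50.1
q7 2.234 p [ 0.5292 -0.0845  0.266 ] toolx -150.41 F [-0.5  0.9  5. ] T [-0.005  0.031  0.014] w 18.0
```

```bash
python3 -m jog '[[[-0.06,0.73,0,0,0,4,1.2],[-0.06,1.09,0,0,0,6,1.2],[-0.06,1.09,0,0,0,6,1.2],[-0.06,1.09,0,0,0,6,1.2],[-0.06,1.09,0,0,0,6,1.2],[-0.06,1.09,0,0,0,6,1.2],[-0.06,1.09,0,0,0,6,1.2],[0,0,0,0,0,0,1.2]]]' >/dev/null; python3 st.py 1
python3 - <<'E'
from h import *
im=imaging.get_image("top");im=imaging.get_image("side");p=ctrl.get_state()["position"]
d=p-[.6197,-.033,0];print(np.degrees(np.arctan2(d[1],d[0]))%360,np.hypot(*d[:2]))
E
```

```text
q7 1.377 p [ 0.5186 -0.0125  0.266 ] toolx 169.69 F [3.7 1.4 3.4] T [ 0.046 -0.7   -0.02 ] w 18.0
169.171823014117 0.1031830844155631
```

```bash
cat > tf.py <<'E'
from h import *
import sys
s=ctrl.get_state();d=s["position"]-[.6197,-.033,0];d[2]=0;r=np.linalg.norm(d);u=d/r;t=np.array([u[1],-u[0],0])
f=s["ft_force"]@t;print("ang",round(np.degrees(np.arctan2(d[1],d[0]))%360,1),"r",round(r,4),"Ftan",round(f,1),"Frad",round(s["ft_force"]@u,1),"Tz",round(s["torque"][2],3),"w",round(s["grip_width"]*87,1))
sys.exit(bool(f<-12))
E
g(){ python3 tf.py; }
g; python3 -m jog '[[[-0.03,0.73,0,0,0,4,1.2],[-0.03,0.73,0,0,0,4,1.2]]]' >/dev/null; g &&
python3 -m jog '[[[-0.03,0.73,0,0,0,4,1.2],[-0.03,0.73,0,0,0,4,1.2]]]' >/dev/null; g &&
python3 -m jog '[[[-0.03,0.73,0,0,0,4,1.2]]]' >/dev/null; g &&
python3 -m jog '[[[-0.03,0.73,0,0,0,4,1.2]]]' >/dev/null; g &&
python3 -m jog '[[[-0.03,0.73,0,0,0,4,1.2]]]' >/dev/null; g &&
python3 -m jog '[[[-0.03,0.73,0,0,0,4,1.2]]]' >/dev/null; g &&
python3 -m jog '[[[-0.03,0.73,0,0,0,4,1.2]]]' >/dev/null; g
```

```text
ang 169.2 r 0.1032 Ftan 1.3 Frad -3.5 Tz 0.04 w 18.3
ang 162.2 r 0.1031 Ftan -1.1 Frad -3.1 Tz 0.087 w 18.2
ang 154.1 r 0.103 Ftan -2.0 Frad -3.2 Tz 0.042 w 18.1
ang 150.0 r 0.1029 Ftan -0.9 Frad -2.5 Tz 0.072 w 18.3
ang 146.0 r 0.1029 Ftan -1.6 Frad -3.1 Tz 0.076 w 17.9
ang 143.1 r 0.1026 Ftan -18.0 Frad 0.1 Tz -0.02 w 18.1
ang 143.1 r 0.1026 Ftan -18.0 Frad 0.1 Tz -0.02 w 18.1
ang 143.1 r 0.1026 Ftan -18.0 Frad 0.1 Tz -0.02 w 18.1
```

Tangential force jumped to 18 N at 143°, after 66° of swing, so that is the tight stop. I'll release and lift.

```bash
python3 -m jog '[[[0,0,0,0,0,0,5],[0,0,0,0,0,0,5],[0,0,0,0,0,0,5],[0,0,0,0,0,0,5],[0,0,0,0,0,0,5],[0,0,0,0,0,0,5]]]'; python3 tf.py
```

```text
time: 19.85
position: [0.5384, 0.0323, 0.2654]
tool_rot: [-1.033, -2.967, -0.0]
ft_force: [-0.1, -0.6, 0.4]
grip_width: 0.56
ang 141.2 r 0.1043 Ftan -0.6 Frad -0.3 Tz -0.007 w 48.7
```

```bash
python3 -m jog '[[[0,0,-3,0,0,0,5],[0,0,-4,0,0,0,5],[0,0,-4,0,0,0,5],[0,0,-4,0,0,0,5],[0,0,0,0,0,0,5],[0,0,0,0,0,0,5]]]'; python3 look.py w4.png lever_knob t_grip; python3 -c "
from h import *
save(imaging.get_image('side'),'s4.png')"
```

```text
time: 20.45
position: [0.5389, 0.0321, 0.4162]
tool_rot: [1.033, 2.965, 0.002]
ft_force: [-0.7, -0.0, -1.0]
grip_width: 0.575
q [-0.626  0.05   0.546  1.439 -0.026  1.658  0.819] p [0.5389 0.0321 0.4162] toolx deg 141.6
lever_knob side 0.82 [222. 301.]
lever_knob wrist 0.68 [233. 305.]
lever_knob [0.5362 0.0267 0.2553] [0.0019 0.0019] tool delta cm [-0.11 -0.62 16.09]
t_grip side 0.77 [204. 381.]
t_grip wrist 0.66 [356. 314.]
t_grip [ 0.6201 -0.0302  0.2826] [0.001 0.001] tool delta cm [-10.21   0.14  13.38]
bar wrist 0.77 [[297. 388.]
 [332. 312.]] [[0.6305, -0.0579, 0.295], [0.5898, 0.0112, 0.295]] ang 120.5 len 0.0802
```

View pics/w4.png

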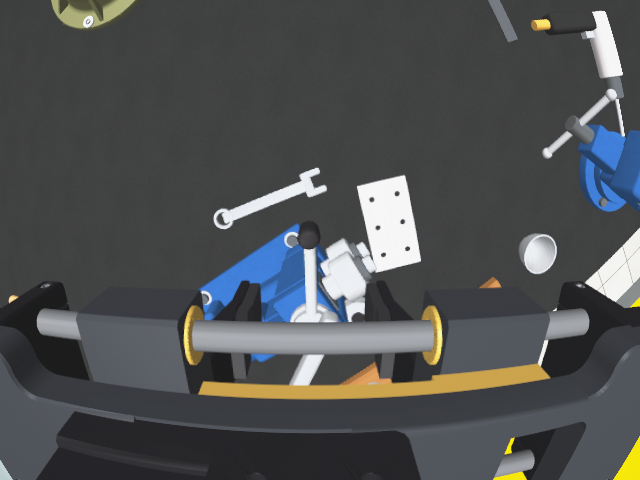

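View pics/s4.png

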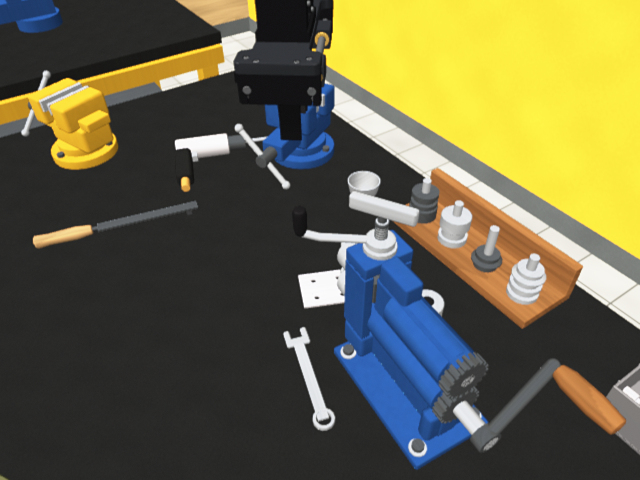

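The side view shows the lever swung to the stop with its knob at (300,220). The bar is unchanged at (383,207), bench items are in place and the tool is clear.

```bash
python3 -c "
from bench import close_job; print(close_job())"
```

```text
the job is handed in; nothing more can be done
None
```

The job is handed in, about 20 s into the 67 s allowed; no verdict came back. All the checks I made agreed with the target.

- **Rolls bottomed:** I wound the T-handle down about 146° until its torque climbed from about 0.06 to 0.44 N m. That is roughly 0.38 over the drag, under the 0.5 limit. I held it there at about 0.33 N m for 0.3 s.
- **Back-off:** I backed it off 101° from that hold, about 86° from where the fitted torque puts first touch, and let go. I estimate a gap of about 1.9 mm. I worked this out from the angles and did not measure the rolls' spacing.
- **Lock lever:** I swung it about 66° clockwise until the force jumped to 18 N at its stop, then released and lifted clear.
- **Last look:** The T-handle read 120.5°, against 119.6° when I let go, which is within what the camera can resolve. The knob read 144.4°, against 143.1° at the stop, well inside the 0.1 rad tolerance. Nothing on the bench looks moved in the last picture.

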